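# Turn the tube rotator's loading arm to the top

## Robot

A 6-joint arm with a two-finger parallel gripper is mounted at the origin on the work surface. World frame = base frame: x ahead of the robot, y to its left, z up, the work surface at z = 0. Lengths are in m, angles in rad, forces in N, time in s.
With the tool pointing down it reaches from about 0.325 to 0.85 m from the base axis. Payload 4.4 kg.
Tool frame: the origin (TCP) lies midway between the tips of the shut fingers; the grasp point (between the pads) lies 19 mm behind it; z points along the fingers, x is the direction in which the jaws open and shut, and the axes are right-handed (so a half turn about z gives the same grasp; the last joint's range is limited). The gripper opens to 94 mm and grips with 3 to 60 N. Pads are 16 mm wide; open, the fingers measure 119 mm over their backs; the gripper's body (75 mm by 177 mm) begins 78 mm behind the grasp point.
Start: joints at [0.964, 0.207, 1.542, -0, 1.393, -0.15], TCP at [0.254, 0.516, 0.205] pointing down, gripper open.
Joint ranges: [-2.73, 2.73], [-0.86, 2.22], [0.23, 2.46], [-1.11, 4.25], [0.08, 2.63], [-2.82, 2.82]. Speed limits (rad/s): [2.79, 2.79, 3.14, 3.14, 3.14, 3.14].

## Interface

Orientations are given as a rotation vector (axis times angle).
In Python, from cell import ctrl gives the robot as it stands.
- The arm moves only by the tool drive_tool, never from a script. Its argument "steps" is a list of rows, each a list of 2 entries, a list of its own where there are three numbers: the shift along the world's x, y, z normalised to -1 to 1, where 1 is 0.2 m, then the turn, a rotation vector about the world's x, y, z normalised to -1 to 1, where 1 is pi rad. In form: [[[x, y, z], [rx, ry, rz]], ...]. A call has exactly 10 rows; each row is the pose to reach, as a shift and turn from the pose commanded when the call began, turning the shorter way round; what a row does not reach only later rows make up. A row lasts 1/10 s, in which the tool goes at most 50 mm and 8.59 degrees, less where a joint would pass 70% of its speed; a pose out of reach is approached as far as the arm can. A call with a number of a shift or a turn outside -1 to 1 is refused whole. A call with a gripper value outside its range is refused whole. "grip" is the opening, from 0 (shut) to 1 (fully open), set as the call begins (left out, the last holds). The fingers move at their own pace and stop on an object; the grip force is fixed at half the most. Time passes only in rows, so rows that repeat a pose let the fingers close, or fill a call up. It gives the time, the measured TCP pose, the force and the opening at its end, in the units of the state.
- ctrl.observe(): the state, without advancing time (a new reading comes with each control period).
- ctrl.camera(name): name is "scene" or "top" or "wrist"; returns (picture, depth): 420x560x3 uint8, red, green, blue; 420x560 float32, m along the optical axis (not along the pixel's ray), 0 where there is no reading.
- ctrl.camera_params(name): a dict with "fx", "fy", "cx", "cy" (pixels), "R" (3x3) and "t" (3): a world point X has camera coordinates R X + t. Camera axes: x right, y down, z forward; pixel columns grow to the right and rows downward; lengths in m; the calibration is good to about 2 mm. A picture is of the moment at which its call begins: read the wrist's pose just before it. camera_params takes no time and is no camera call; for the wrist camera it gives the pose at the moment of the call.
- ctrl.close_job(): hands the job in, once; it reports no verdict.
Trained networks look in the newest picture that a camera, given by its name, has taken for a name from the list of things; names that differ only in an ending like _2 or _b are one class to them, and where a whole thing is asked for, a point or a joint stands for the part that bears it (a point fixed in the world has none). Each returns a list of dicts, best first, with "confidence" (0 to 1); they miss things now and then, are a little off and sometimes report something else, mostly with a low value. They report only what shows in the picture. A call takes as long as a camera call.
- ctrl.outline_of(camera, name): "pixels" (420x560 bool, what is visible of it) and "rect" ([left, top, right, bottom] in pixels, round what is visible of it).
The state is a dict: "clock": time; "q": joint angles; "joint_velocities": joint speeds; "tau": joint torques, N m; "position": TCP position; "eef_rot": TCP orientation; "ft_force": force on the tool from outside, world axes, zero at the start; "moment": the same for the moment, N m; "gripper_width": finger opening in m.
Only numpy, scipy, OpenCV 4.12 (cv2) and the standard library are available. Lean on these libraries where they do the work, as an engineer would, in place of code of your own. Each camera call takes 0.05 s, during which the arm holds its last target. There are 200 camera calls.

## Task

The empty orange arm of the tube rotator is due for the next sample: push the wheel's arms round, one after another, with your fingertips until the orange arm points straight up, and leave the wheel at rest there. Push gently and steadily, without gripping the wheel, spinning it or shoving the rotator along the table, and leave everything around it where it stands.

Things in the scene. Friction and masses are not known exactly. Their poses are not given: they have to be found in the camera images.
- rotator: Tube rotator, a loose bench unit of about 3.9 kg: white base 190 x 170 x 28 mm, a slim grey drive pillar 46 mm wide up to 193 mm, and on the side away from the robot an upright wheel of six arms. Origin: centre of the base's underside. x runs along the axle from wheel to pillar (towards the robot, yaw within 0.35 rad of pi), y to the robot's right, z up.
- hub (a point): Centre of the wheel, on the axle in the mid-plane of the arms, 160 mm above the table, 25 mm on the rotator's -x side of its origin. The wheel lies in the rotator's y-z plane through here. Hub disc 52 mm across. No rim: six straight flat arms, 60 degrees apart, reach 120 mm out, each 24 mm wide in the wheel plane and 12 mm thick along the axle, with open gaps between them.
- orange_tip (a point): Middle of the outer end of the orange arm, 120 mm from the hub; the point's z axis points outward along that arm. The orange arm is empty; the other five are bare metal, each with a glass tube clipped on its front, the side away from the pillar, within the arm's width, its blue, green or white cap at the outer end.
- wheel (a joint): Wheel angle, rad, free to turn a full turn and more both ways: 0 (or 2 pi) = orange arm straight up. Growing values carry the top of the wheel to the rotator's -y (the robot's left). No spring or catch: dry friction (0.08 N m, 1 N at 80 mm from the hub) keeps it where left. A finger jams on an arm leaning steeply at it. Starts between 1.3 and 4.98, at least 74 degrees from upright.
- white_bottle: Bystander, loose: white plastic reagent bottle with blue cap, 72 mm across, 165 mm tall. Origin: centre of its underside; z up.
- amber_bottle: Bystander, loose: amber glass bottle with black cap, 62 mm across, 135 mm tall. Origin: centre of its underside; z up.
- tube_rack: Bystander, loose: grey rack of capped sample tubes, 70 x 190 mm, 98 mm tall. Origin: centre of its underside; z up.
- beaker: Bystander, loose: open clear glass beaker, 68 mm across, 85 mm tall. Origin: centre of its underside; z up.
- tip_box: Bystander, loose: blue pipette-tip box, 85 x 120 x 60 mm. Origin: centre of its underside; z up.
- dish: Bystander, loose: clear round dish, 90 mm across, 30 mm tall. Origin: centre of its underside; z up.
- sample_jar: Bystander, loose: small white jar with red cap, 56 mm across, 70 mm tall. Origin: centre of its underside; z up.

How it is judged:
By the outcome, as a careful person would: the job done as asked, in the order asked, and still so for the second after the job is handed in, with the robot touching nothing.
It also fails if it takes over 67 s, if anything falls off the work surface, if the arm or the gripper's body presses on something with over 40 N, if the wrist force passes 120 N, or if a joint passes its speed limit or range.

## Working session

There is one attempt and no reset: what is moved stays moved. The work goes in short steps, Python scripts to look and compute and a tool call to move; the robot and the scene stay as the last step left them, time stands still between calls to the robot, and variables do not carry over. Pictures are saved under pics/ and viewed, about 8 in all and at most 12, crops included, and the job is handed in when it is done.

Besides the shell and the picture viewer there is one more tool, called after "Call:" as name([rows], argument=value, ...), one row to a line, values as JSON. drive_tool: Moves the arm, as the interface text tells. Scaled input: -1 to 1 covers 0.2 m each way for a shift and pi rad each way for a turn. Its arguments: {"type":"object","properties":{"steps":{"type":"array"},"grip":{"type":"number"}},"required":["steps"]}

```bash
mkdir -p pics; ls; cat > h.py <<'E'
import numpy as np, cv2
from cell import ctrl
def cloud(cam,mask=None):
    p=ctrl.camera_params(cam); return p
def unproj(cam,depth,mask):
    p=ctrl.camera_params(cam); v,u=np.nonzero(mask&(depth>0)); z=depth[v,u]
    C=np.c_[(u-p['cx'])/p['fx']*z,(v-p['cy'])/p['fy']*z,z]
    return (C-np.array(p['t']))@np.array(p['R'])
def proj(cam,X):
    p=ctrl.camera_params(cam); c=np.atleast_2d(X)@np.array(p['R']).T+p['t']
    return np.c_[c[:,0]/c[:,2]*p['fx']+p['cx'],c[:,1]/c[:,2]*p['fy']+p['cy']]
E
python3 - <<'E'
from h import *
s=ctrl.observe(); print(s['clock'],s['position'],s['eef_rot'])
for cam in ['scene','top']:
    im,d=ctrl.camera(cam); cv2.imwrite(f'pics/{cam}0.png',im[:,:,::-1]); np.savez(f'{cam}0.npz',im=im,d=d)
    p=ctrl.camera_params(cam); print(cam,(-np.array(p['R']).T@p['t']).round(3), np.array(p['R'])[2].round(2))
    for n in ['rotator','hub','orange_tip','white_bottle','amber_bottle','tube_rack','beaker','tip_box','dish','sample_jar']:
        r=ctrl.outline_of(cam,n)
        for o in r[:1]:
            X=unproj(cam,d,o['pixels']); 
            print(n,round(o['confidence'],2),o['rect'],np.percentile(X,[3,50,97],axis=0).round(3).tolist() if len(X) else None)
E
```

```text
pics
0.0 [0.25317301 0.5153741  0.2043043 ] [ 2.66595104  1.66033535 -0.00322635]
scene [1.296 0.093 0.86 ] [-0.74 -0.08 -0.67]
rotator 0.8 [227.1, 174.3, 316.7, 274.2] [[0.47, -0.1, 0.02], [0.561, -0.007, 0.095], [0.623, 0.078, 0.248]]
hub 0.63 [222.7, 171.2, 318.6, 246.2] [[0.549, -0.108, 0.066], [0.563, -0.011, 0.177], [0.577, 0.086, 0.272]]
orange_tip 0.89 [225.8, 169.0, 313.7, 242.2] [[0.547, -0.109, 0.053], [0.563, -0.011, 0.176], [0.577, 0.086, 0.272]]
white_bottle 0.59 [182.7, 178.5, 210.3, 234.7] [[0.459, -0.269, 0.001], [0.495, -0.231, 0.088], [0.51, -0.204, 0.164]]
amber_bottle 0.65 [338.8, 225.5, 367.6, 271.5] [[0.561, 0.178, 0.011], [0.588, 0.204, 0.081], [0.599, 0.232, 0.135]]
tube_rack 0.89 [213.6, 252.3, 295.3, 308.5] [[0.653, -0.129, 0.004], [0.702, -0.034, 0.049], [0.726, 0.052, 0.098]]
tip_box 0.56 [289.4, 188.8, 330.4, 225.9] [[0.349, 0.03, 0.003], [0.421, 0.099, 0.057], [0.427, 0.14, 0.062]]
dish 0.44 [244.9, 193.2, 260.7, 214.0] [[0.327, -0.114, 0.006], [0.35, -0.091, 0.029], [0.407, -0.069, 0.032]]
sample_jar 0.85 [175.1, 256.6, 197.4, 284.4] [[0.645, -0.236, 0
[... 521 characters left out ...]
3], [0.503, -0.205, 0.166]]
amber_bottle 0.69 [180.3, 189.0, 216.5, 216.8] [[0.537, 0.175, 0.02], [0.56, 0.196, 0.095], [0.589, 0.228, 0.137]]
tube_rack 0.78 [261.2, 139.4, 338.5, 179.8] [[0.644, -0.127, 0.009], [0.676, -0.04, 0.05], [0.716, 0.048, 0.099]]
beaker 0.66 [202.8, 143.6, 229.7, 175.4] [[0.647, 0.133, 0.001], [0.69, 0.166, 0.041], [0.708, 0.19, 0.086]]
tip_box 0.6 [222.5, 265.0, 271.3, 305.1] [[0.342, 0.024, 0.027], [0.382, 0.08, 0.06], [0.423, 0.137, 0.063]]
dish 0.9 [296.3, 271.8, 336.2, 310.6] [[0.324, -0.12, 0.016], [0.364, -0.08, 0.03], [0.404, -0.041, 0.033]]
sample_jar 0.58 [356.2, 155.7, 386.3, 183.7] [[0.636, -0.237, 0.029], [0.656, -0.211, 0.068], [0.681, -0.191, 0.073]]
```

```bash
python3 - <<'E'
from h import *
a=np.load('scene0.npz'); b=np.load('top0.npz')
c=cv2.resize(a['im'][150:320,160:380,::-1],None,fx=3.5,fy=3.5,interpolation=cv2.INTER_CUBIC); cv2.imwrite('pics/s1.png',c[:600])
# orange
for n,z in(('scene',a),('top',b)):
    hsv=cv2.cvtColor(z['im'],cv2.COLOR_RGB2HSV); m=(hsv[...,0]>5)&(hsv[...,0]<22)&(hsv[...,1]>130)&(hsv[...,2]>90)
    X=unproj(n,z['d'],m); k=(abs(X[:,0]-.56)<.06)&(abs(X[:,1]+.01)<.15); X=X[k]; print(n,len(X),np.percentile(X,[5,50,95],axis=0).round(3).tolist() if len(X) else '')
    # base top
    Y=unproj(n,z['d'],np.ones(z['d'].shape,bool)); Y=Y[(abs(Y[:,2]-.028)<.004)&(abs(Y[:,0]-.53)<.14)&(abs(Y[:,1]+.01)<.13)]
    print(len(Y),cv2.minAreaRect(Y[:,:2].astype(np.float32)*1000))
    W=unproj(n,z['d'],np.ones(z['d'].shape,bool)); W=W[(abs(W[:,2]-.188)<.008)&(abs(W[:,0]-.51)<.04)&(abs(W[:,1]+.01)<.06)]; print('pillar',len(W),W.mean(0))
    H=unproj(n,z['d'],np.ones(z['d'].shape,bool)); H=H[(H[:,2]>.205)&(abs(H[:,0]-.56)<.06)&(abs(H[:,1]+.01)<.15)]; print(np.polyfit(H[:,1],H[:,0],1))
E
```

```text
scene 1519 [[0.507, -0.154, -0.003], [0.559, 0.076, -0.0], [0.611, 0.132, 0.115]]
2065 ((520.1063842773438, -7.120674133300781), (197.66278076171875, 249.59249877929688), 76.27010345458984)
pillar 224 [ 0.50116698 -0.00486926  0.19028744]
[0.0539778  0.56509231]
top 8 [[0.548, 0.007, 0.064], [0.549, 0.012, 0.08], [0.552, 0.016, 0.089]]
3323 ((523.8331909179688, -11.834625244140625), (236.1162872314453, 255.68235778808594), 83.43212127685547)
pillar 610 [ 0.50283686 -0.01218983  0.19104706]
[0.05588423 0.55805934]
```

View pics/s1.png

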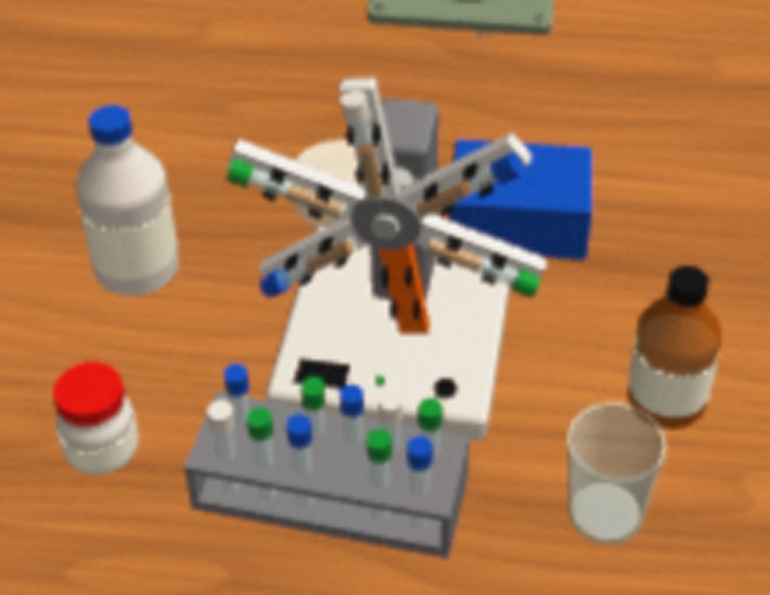

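View pics/top0.png

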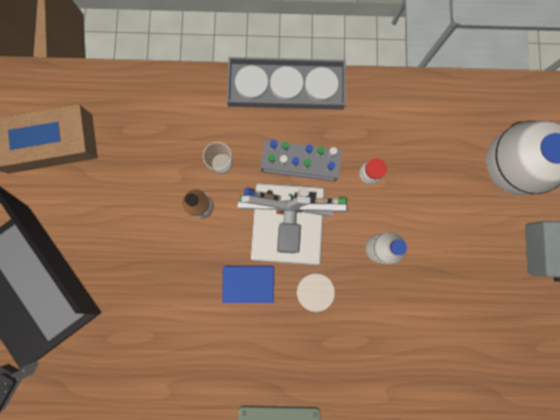

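The scene crop shows the orange arm pointing almost straight down and slightly to the robot's left, with its tip at about (412,325). The white-capped arm is near the top at (355,90), leaning slightly right. In the top view the wheel spans columns 238–347 at row ~203, with nothing standing above it. I'll fit a wheel model next.

```bash
cat >> h.py <<'E'
from scipy.optimize import minimize
def orange(im,n,d,hub,yaw=.055):
    """theta of orange arm from orange pixels cast on the wheel plane front (x=hub+.006)"""
    hsv=cv2.cvtColor(im,cv2.COLOR_RGB2HSV); p=ctrl.camera_params(n)
    m=(hsv[...,0]>3)&(hsv[...,0]<14)&(hsv[...,1]>205)&(hsv[...,2]>90)
    v,u=np.nonzero(m); R=np.array(p['R']); C=-R.T@np.array(p['t'])
    D=np.c_[(u-p['cx'])/p['fx'],(v-p['cy'])/p['fy'],np.ones(len(u))]@R
    nrm=np.array([np.cos(yaw),-np.sin(yaw),0]); P=np.array(hub)+.006*nrm
    X=C+D*(((P-C)@nrm)/(D@nrm))[:,None]-P
    s=X@[np.sin(yaw),np.cos(yaw),0]; z=X[:,2]; r=np.hypot(s,z); k=(r>.03)&(r<.125)
    th=np.arctan2(s,z)[k]; return k.sum(),np.angle(np.exp(1j*th).mean()),np.c_[s,z,r][k]
def fitwheel(X):
    best=None
    def f(q,full=False):
        s=(X[:,1]-q[0])*np.cos(q[2])+(X[:,0]-.555)*np.sin(q[2]); z=X[:,2]-.16
        r=np.hypot(s,z); a=np.arctan2(s,z)-q[1]; a=(a+np.pi/6)%(np.pi/3)-np.pi/6
        e=np.where(r<.026,0,np.hypot(np.maximum(abs(r*np.sin(a))-.005,0),np.maximum(r*np.cos(a)-.12,0)))
        return np.minimum(e,.015).mean()
    for t in np.arange(0,60,6):
        o=minimize(lambda q:f([q[0],q[1],.055]),[-.012,np.radians(t)],method='Nelder-Mead')
        if best is None or o.fun<best.fun: best=o
    return best.x[0],np.degrees(best.x[1])%60,best.fun
E
python3 - <<'E'
from h import *
for n in('scene','top'):
    z=np.load(f'{n}0.npz'); im,d=z['im'],z['d']
    m=np.zeros(d.shape,bool); m[150:290,215:360]=1
    X=unproj(n,d,m); xc=X[:,0]-.055*(X[:,1]+.01)
    X=X[(xc>.535)&(xc<.585)&(X[:,2]>.045)&(abs(X[:,1]+.01)<.14)]
    print(n,len(X),fitwheel(X)); xc=X[:,0]-.055*(X[:,1]+.01)
    print(np.histogram(xc,bins=np.arange(.535,.586,.004))[0])
    for hy in(-.012,):
        k,t,S=orange(im,n,d,[.555,hy,.16]); print('orange',k,np.degrees(t),S.min(0),S.max(0)) if k else print('none')
E
```

```text
scene 2466 (np.float64(-0.010315334377435478), np.float64(50.76339656452326), np.float64(0.0023817505548920344))
[  0   0   2  96 164 476 471 275 369 498 113   2]
orange 165 167.02622515311614 [-0.00194891 -0.10796198  0.03064702] [ 0.02976772 -0.02432042  0.10909398]
top 1895 (np.float64(-0.011759255098960366), np.float64(50.61476742486205), np.float64(0.0035857384228290983))
[ 25  34 203 500 286 219 167 197 179  82   3   0]
noneh.py:22: RuntimeWarning: Mean of empty slice.
  th=np.arctan2(s,z)[k]; return k.sum(),np.angle(np.exp(1j*th).mean()),np.c_[s,z,r][k]
  ret = ret.dtype.type(ret / rcount)
```

Call:
drive_tool([
  [[0.03,-0.04,0.1],[0,0,0.013]],
  [[0.1,-0.13,0.25],[0,0,0.026]],
  [[0.2,-0.26,0.4],[0,0,0.04]],
  [[0.3,-0.4,0.52],[0,0,0.053]],
  [[0.4,-0.54,0.62],[0,0,0.066]],
  [[0.5,-0.68,0.7],[0,0,0.08]],
  [[0.6,-0.8,0.76],[0,0,0.095]],
  [[0.68,-0.9,0.78],[0,0,0.11]],
  [[0.73,-0.97,0.78],[0,0,0.122]],
  [[0.75,-1,0.78],[0,0,0.128]],
], grip=0)

```text
clock: 2.1
position: [0.4048, 0.3147, 0.3618]
eef_rot: [2.282, 2.158, 0.001]
ft_force: [-0.2, 0.0, 0.4]
gripper_width: 0.0174
```

Call:
drive_tool([
  [[0.06,-0.08,0],[0,0,0]],
  [[0.15,-0.2,0],[0,0,0]],
  [[0.24,-0.33,0],[0,0,0]],
  [[0.33,-0.46,0],[0,0,0]],
  [[0.43,-0.6,0],[0,0,0]],
  [[0.53,-0.73,0],[0,0,0]],
  [[0.62,-0.85,0],[0,0,0]],
  [[0.7,-0.95,0],[0,0,0]],
  [[0.735,-1,0],[0,0,0]],
  [[0.735,-1,0],[0,0,0]],
])

```text
clock: 3.1
position: [0.5511, 0.115, 0.361]
eef_rot: [-2.283, -2.157, 0.001]
ft_force: [-0.2, -0.2, 0.1]
gripper_width: 0.0004
```

Call:
drive_tool([
  [[0,-0.06,0],[0,0,0]],
  [[0,-0.14,0],[0,0,0]],
  [[0,-0.24,0],[0,0,0]],
  [[0,-0.34,0],[0,0,0]],
  [[0,-0.42,0],[0,0,0]],
  [[0,-0.48,0],[0,0,0]],
  [[0,-0.52,0],[0,0,0]],
  [[0,-0.53,0],[0,0,0]],
  [[0,-0.53,0],[0,0,0]],
  [[0,-0.53,0],[0,0,0]],
])

```text
clock: 4.1
position: [0.5506, 0.0106, 0.3614]
eef_rot: [-2.28, -2.16, -0.0]
ft_force: [-0.0, -0.0, -0.4]
gripper_width: 0.0005
```

```bash
cat > look.py <<'E'
from h import *
import sys
s=ctrl.observe(); print(s['clock'],s['position'].round(4) if hasattr(s['position'],'round') else s['position'],s['ft_force'],s['gripper_width'])
im,d=ctrl.camera('scene')
if len(sys.argv)>1: cv2.imwrite(f'pics/{sys.argv[1]}.png',cv2.resize(im[110:290,170:400,::-1],None,fx=3,fy=3,interpolation=cv2.INTER_CUBIC))
k,t,S=orange(im,'scene',d,[.555,-.011,.16]); print('orange',k,np.degrees(t))
m=np.zeros(d.shape,bool); m[150:290,215:360]=1
X=unproj('scene',d,m); xc=X[:,0]-.055*(X[:,1]+.01)
X=X[(xc>.563)&(xc<.585)&(X[:,2]>.045)&(X[:,2]<.285)&(abs(X[:,1]+.01)<.14)]
print('tubes fit',len(X),fitwheel(X))
E
python3 look.py a1
```

```text
4.1 [0.5506 0.0106 0.3614] [-0.01521142 -0.03741411 -0.41606779] 0.0005044372516430105
orange 164 168.07185671714615
tubes fit 1257 (np.float64(-0.01135473775327953), np.float64(50.812766344199154), np.float64(0.001175985727416231))
```

View pics/a1.png

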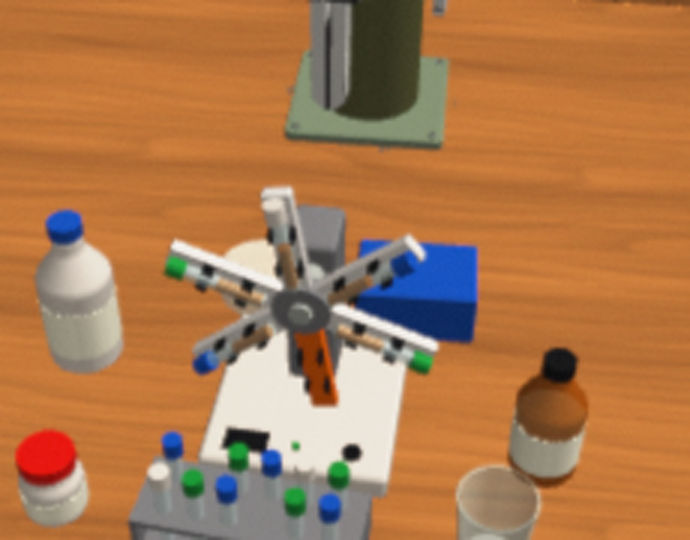

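The crop shows the shut fingertips above and behind the wheel near (330,105), with the wheel undisturbed. The white-capped arm is at (278,195), and the gap to its right is free.

Call:
drive_tool([
  [[0,0,-0.05],[0,0,0]],
  [[0,0,-0.13],[0,0,0]],
  [[0,0,-0.22],[0,0,0]],
  [[0,0,-0.31],[0,0,0]],
  [[0,0,-0.4],[0,0,0]],
  [[0,0,-0.48],[0,0,0]],
  [[0,0,-0.55],[0,0,0]],
  [[0,0,-0.6],[0,0,0]],
  [[0,0,-0.62],[0,0,0]],
  [[0,0,-0.62],[0,0,0]],
])

```text
clock: 5.15
position: [0.5504, 0.0101, 0.2369]
eef_rot: [-2.281, -2.16, 0.001]
ft_force: [0.1, -0.1, -0.5]
gripper_width: 0.0004
```

```bash
python3 look.py a2
```

```text
5.15 [0.5504 0.0101 0.2369] [ 0.05956172 -0.08838496 -0.53939056] 0.0004192310187726577
orange 165 167.99018484132273
tubes fit 1240 (np.float64(-0.010938777745639134), np.float64(50.67430523485161), np.float64(0.0011318040547911286))
```

View pics/a2.png

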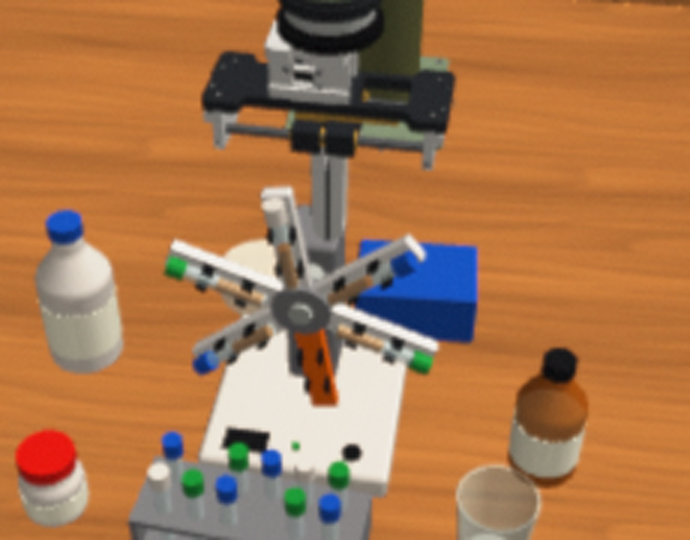

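The fingertips are in the gap to the right of the white-capped arm, at about (330,235), touching nothing. Now the first push.

Call:
drive_tool([
  [[-0.001,-0.02,0],[0,0,0]],
  [[-0.003,-0.05,0],[0,0,0]],
  [[-0.005,-0.085,0],[0,0,0]],
  [[-0.007,-0.12,0],[0,0,0]],
  [[-0.009,-0.155,0],[0,0,0]],
  [[-0.011,-0.19,0],[0,0,0]],
  [[-0.013,-0.225,0],[0,0,0]],
  [[-0.015,-0.255,0],[0,0,0]],
  [[-0.016,-0.28,0],[0,0,0]],
  [[-0.016,-0.29,0],[0,0,0]],
])

```text
clock: 6.2
position: [0.5474, -0.0486, 0.2375]
eef_rot: [2.282, 2.159, -0.0]
ft_force: [-1.2, 1.1, 0.3]
gripper_width: 0.0007
```

```bash
python3 look.py a3
```

```text
6.2 [ 0.5474 -0.0486  0.2375] [-1.21752902  1.07072525  0.25496284] 0.0007011665403300465
orange 181 137.5749195100437
tubes fit 1248 (np.float64(-0.011543119490146638), np.float64(23.9721200466156), np.float64(0.0011173393284423087))
```

View pics/a3.png

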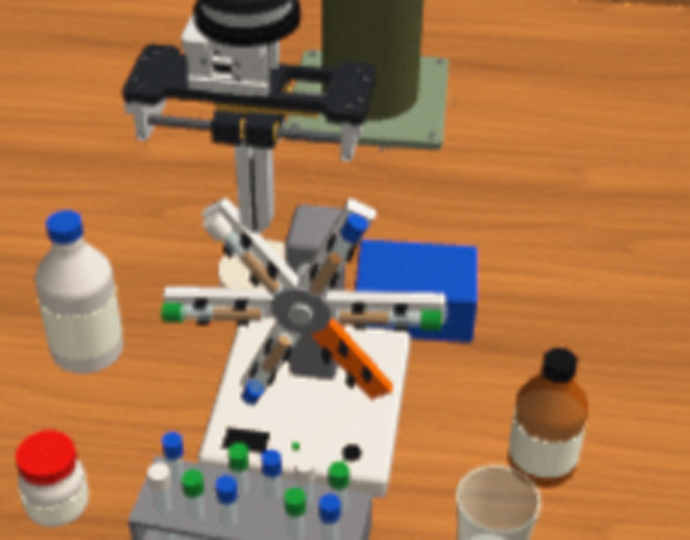

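The white-capped arm has turned right-over to (215,215), and the blue-capped arm is near (355,215). Orange is at the lower right, and the base and neighbours are unmoved. I'll push a little further, then back off and lift.

Call:
drive_tool([
  [[-0.001,-0.02,0],[0,0,0]],
  [[-0.002,-0.04,0],[0,0,0]],
  [[-0.003,-0.06,0],[0,0,0]],
  [[-0.003,-0.06,0],[0,0,0]],
  [[0,0.01,0.01],[0,0,0]],
  [[0.002,0.05,0.08],[0,0,0]],
  [[0.006,0.1,0.18],[0,0,0]],
  [[0.01,0.15,0.28],[0,0,0]],
  [[0.014,0.2,0.36],[0,0,0]],
  [[0.016,0.23,0.4],[0,0,0]],
])

```text
clock: 7.25
position: [0.5517, -0.0005, 0.3208]
eef_rot: [2.277, 2.159, 0.005]
ft_force: [0.1, -0.3, -0.1]
gripper_width: -0.0002
```

Call:
drive_tool([
  [[0.001,0.05,0],[0,0,0]],
  [[0.003,0.11,0],[0,0,0]],
  [[0.006,0.18,0],[0,0,0]],
  [[0.009,0.24,0],[0,0,0]],
  [[0.011,0.29,0],[0,0,0]],
  [[0.012,0.32,0],[0,0,0]],
  [[0.012,0.33,0],[0,0,0]],
  [[0.012,0.33,0],[0,0,0]],
  [[0.012,0.33,0],[0,0,0]],
  [[0.012,0.33,0],[0,0,0]],
])

```text
clock: 8.25
position: [0.5531, 0.0636, 0.3175]
eef_rot: [2.282, 2.159, -0.0]
ft_force: [-0.2, 0.7, -0.2]
gripper_width: 0.001
```

```bash
python3 look.py
```

```text
8.25 [0.5531 0.0636 0.3175] [-0.21036687  0.70548831 -0.16122843] 0.00099072449647735
orange 191 131.60200749423402
tubes fit 1241 (np.float64(-0.011297532856464391), np.float64(18.50608462393287), np.float64(0.0010624869335618074))
```

Call:
drive_tool([
  [[0,0,-0.04],[0,0,0]],
  [[0,0,-0.1],[0,0,0]],
  [[0,0,-0.17],[0,0,0]],
  [[0,0,-0.24],[0,0,0]],
  [[0,0,-0.31],[0,0,0]],
  [[0,0,-0.36],[0,0,0]],
  [[0,0,-0.39],[0,0,0]],
  [[0,0,-0.4],[0,0,0]],
  [[-0.001,-0.02,-0.4],[0,0,0]],
  [[-0.002,-0.04,-0.4],[0,0,0]],
])

```text
clock: 9.3
position: [0.5531, 0.0558, 0.2382]
eef_rot: [2.28, 2.159, 0.001]
ft_force: [0.1, -0.1, 0.7]
gripper_width: 0.0004
```

Call:
drive_tool([
  [[-0.001,-0.03,0],[0,0,0]],
  [[-0.003,-0.06,0],[0,0,0]],
  [[-0.005,-0.09,0],[0,0,0]],
  [[-0.006,-0.12,0],[0,0,0]],
  [[-0.008,-0.15,0],[0,0,0]],
  [[-0.01,-0.18,0],[0,0,0]],
  [[-0.011,-0.21,0],[0,0,0]],
  [[-0.013,-0.24,0],[0,0,0]],
  [[-0.015,-0.27,0],[0,0,0]],
  [[-0.016,-0.3,0],[0,0,0]],
])

```text
clock: 10.3
position: [0.5494, -0.0044, 0.2374]
eef_rot: [-2.281, -2.16, -0.0]
ft_force: [0.5, 2.5, -0.3]
gripper_width: 0.0004
```

Call:
drive_tool([
  [[-0.001,-0.03,0],[0,0,0]],
  [[-0.003,-0.06,0],[0,0,0]],
  [[-0.005,-0.09,0],[0,0,0]],
  [[-0.006,-0.12,0],[0,0,0]],
  [[-0.008,-0.15,0],[0,0,0]],
  [[-0.01,-0.18,0],[0,0,0]],
  [[-0.011,-0.21,0],[0,0,0]],
  [[-0.013,-0.24,0],[0,0,0]],
  [[-0.015,-0.265,0],[0,0,0]],
  [[-0.016,-0.28,0],[0,0,0]],
])

```text
clock: 11.3
position: [0.5462, -0.0606, 0.2375]
eef_rot: [2.282, 2.159, -0.0]
ft_force: [1.0, 0.5, -0.2]
gripper_width: 0.0003
```

Call:
drive_tool([
  [[0,0,0],[0,0,0]],
  [[0.003,0.05,0.01],[0,0,0]],
  [[0.005,0.1,0.08],[0,0,0]],
  [[0.009,0.15,0.18],[0,0,0]],
  [[0.013,0.22,0.29],[0,0,0]],
  [[0.017,0.3,0.37],[0,0,0]],
  [[0.022,0.4,0.41],[0,0,0]],
  [[0.027,0.5,0.41],[0,0,0]],
  [[0.032,0.58,0.41],[0,0,0]],
  [[0.034,0.62,0.41],[0,0,0]],
])

```text
clock: 12.3
position: [0.553, 0.0661, 0.3201]
eef_rot: [2.279, 2.162, 0.001]
ft_force: [0.6, 0.3, 0.2]
gripper_width: 0.0006
```

```bash
python3 look.py a4
```

```text
12.3 [0.553  0.0661 0.3201] [0.63333388 0.28808083 0.24616257] 0.0005593874974321423
orange 261 70.74007412775072
tubes fit 1217 (np.float64(-0.010766928622120003), np.float64(18.56531277422837), np.float64(0.000991906952741525))
```

View pics/a4.png

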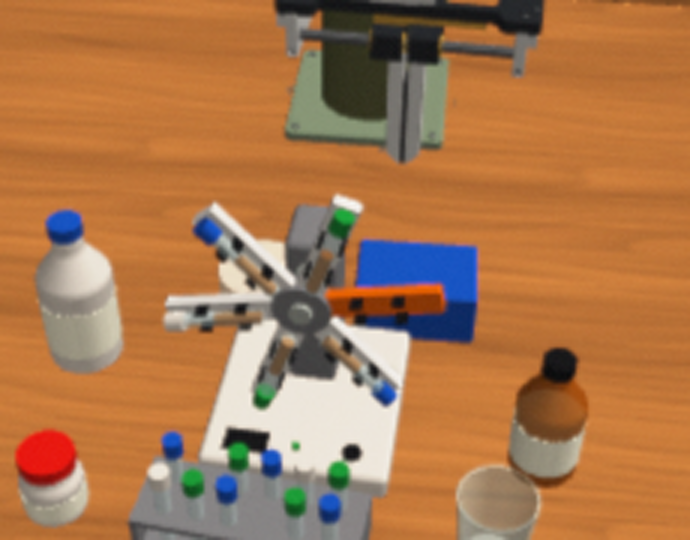

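Orange is now out to the robot's left at (440,297), the green-capped arm is near the top at (345,210), and nothing else has moved. I'll repeat the same push.

Call:
drive_tool([
  [[0,0,-0.04],[0,0,0]],
  [[0,0,-0.1],[0,0,0]],
  [[0,0,-0.17],[0,0,0]],
  [[0,0,-0.24],[0,0,0]],
  [[0,0,-0.31],[0,0,0]],
  [[0,0,-0.37],[0,0,0]],
  [[0,0,-0.4],[0,0,0]],
  [[0,0,-0.41],[0,0,0]],
  [[-0.001,-0.02,-0.41],[0,0,0]],
  [[-0.002,-0.05,-0.41],[0,0,0]],
])

```text
clock: 13.35
position: [0.5531, 0.0539, 0.2382]
eef_rot: [2.28, 2.16, 0.002]
ft_force: [-0.7, -0.5, -0.3]
gripper_width: 0.0006
```

Call:
drive_tool([
  [[-0.001,-0.03,0],[0,0,0]],
  [[-0.003,-0.06,0],[0,0,0]],
  [[-0.005,-0.09,0],[0,0,0]],
  [[-0.006,-0.12,0],[0,0,0]],
  [[-0.008,-0.15,0],[0,0,0]],
  [[-0.01,-0.18,0],[0,0,0]],
  [[-0.011,-0.21,0],[0,0,0]],
  [[-0.013,-0.24,0],[0,0,0]],
  [[-0.015,-0.27,0],[0,0,0]],
  [[-0.016,-0.3,0],[0,0,0]],
])

```text
clock: 14.35
position: [0.5494, -0.0064, 0.2374]
eef_rot: [-2.281, -2.16, -0.0]
ft_force: [0.9, 1.5, -0.7]
gripper_width: 0.0004
```

Call:
drive_tool([
  [[-0.001,-0.03,0],[0,0,0]],
  [[-0.003,-0.06,0],[0,0,0]],
  [[-0.005,-0.09,0],[0,0,0]],
  [[-0.006,-0.12,0],[0,0,0]],
  [[-0.008,-0.15,0],[0,0,0]],
  [[-0.01,-0.18,0],[0,0,0]],
  [[-0.011,-0.21,0],[0,0,0]],
  [[-0.013,-0.24,0],[0,0,0]],
  [[-0.015,-0.265,0],[0,0,0]],
  [[-0.016,-0.28,0],[0,0,0]],
])

```text
clock: 15.35
position: [0.5462, -0.0626, 0.2375]
eef_rot: [2.282, 2.159, -0.0]
ft_force: [0.5, 1.1, 0.3]
gripper_width: 0.0005
```

Call:
drive_tool([
  [[0,0,0],[0,0,0]],
  [[0.003,0.05,0.01],[0,0,0]],
  [[0.005,0.1,0.08],[0,0,0]],
  [[0.009,0.15,0.18],[0,0,0]],
  [[0.013,0.22,0.29],[0,0,0]],
  [[0.017,0.3,0.37],[0,0,0]],
  [[0.022,0.4,0.41],[0,0,0]],
  [[0.027,0.5,0.41],[0,0,0]],
  [[0.032,0.58,0.41],[0,0,0]],
  [[0.034,0.62,0.41],[0,0,0]],
])

```text
clock: 16.35
position: [0.553, 0.0641, 0.3201]
eef_rot: [2.279, 2.162, 0.001]
ft_force: [-0.2, 0.1, 0.6]
gripper_width: 0.0005
```

```bash
python3 look.py a5
```

```text
16.35 [0.553  0.0641 0.3201] [-0.17375574  0.07140829  0.59491159] 0.0004855456925467413
orange 230 16.94692472443437
tubes fit 1201 (np.float64(-0.010491196253967255), np.float64(17.523059454890653), np.float64(0.0010403815256569188))
```

View pics/a5.png

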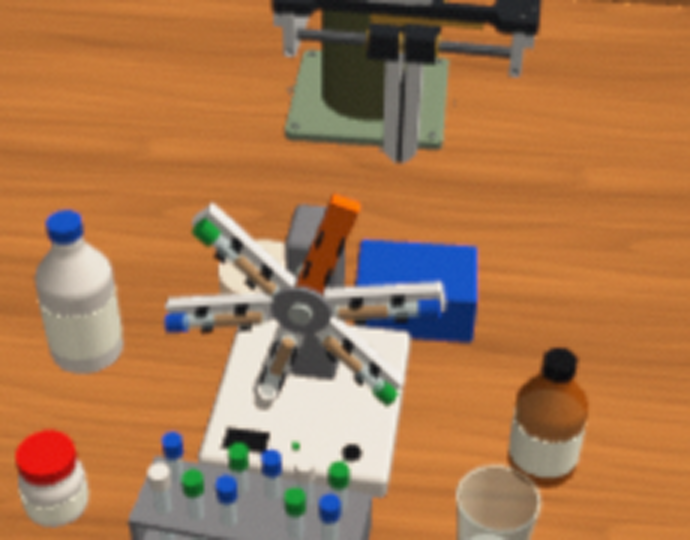

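Orange is near the top, leaning about 17° to the robot's left at (345,203). I'll do the final push in stages with measurements.

Call:
drive_tool([
  [[0,0,-0.04],[0,0,0]],
  [[0,0,-0.1],[0,0,0]],
  [[0,0,-0.17],[0,0,0]],
  [[0,0,-0.24],[0,0,0]],
  [[0,0,-0.31],[0,0,0]],
  [[0,0,-0.37],[0,0,0]],
  [[0,0,-0.4],[0,0,0]],
  [[0,0,-0.41],[0,0,0]],
  [[-0.001,-0.02,-0.41],[0,0,0]],
  [[-0.002,-0.05,-0.41],[0,0,0]],
])

```text
clock: 17.4
position: [0.5531, 0.0519, 0.2382]
eef_rot: [2.28, 2.16, 0.001]
ft_force: [0.8, 0.1, 0.3]
gripper_width: 0.0001
```

Call:
drive_tool([
  [[-0.001,-0.02,0],[0,0,0]],
  [[-0.002,-0.04,0],[0,0,0]],
  [[-0.003,-0.06,0],[0,0,0]],
  [[-0.004,-0.08,0],[0,0,0]],
  [[-0.006,-0.1,0],[0,0,0]],
  [[-0.007,-0.12,0],[0,0,0]],
  [[-0.008,-0.14,0],[0,0,0]],
  [[-0.009,-0.155,0],[0,0,0]],
  [[-0.009,-0.165,0],[0,0,0]],
  [[-0.009,-0.165,0],[0,0,0]],
])

```text
clock: 18.4
position: [0.5507, 0.0186, 0.2373]
eef_rot: [2.282, 2.159, -0.001]
ft_force: [-0.4, 0.4, 1.0]
gripper_width: 0.0005
```

```bash
python3 look.py
```

```text
18.4 [0.5507 0.0186 0.2373] [-0.41594787  0.42968658  1.04198856] 0.0005321849244459083
orange 246 2.795861249957864
tubes fit 1213 (np.float64(-0.010952671928500003), np.float64(2.7643419322561855), np.float64(0.0010879038949355518))
```

Call:
drive_tool([
  [[0,-0.006,0],[0,0,0]],
  [[-0.001,-0.012,0],[0,0,0]],
  [[-0.001,-0.018,0],[0,0,0]],
  [[-0.001,-0.023,0],[0,0,0]],
  [[-0.001,-0.027,0],[0,0,0]],
  [[-0.001,-0.027,0],[0,0,0]],
  [[-0.001,-0.027,0],[0,0,0]],
  [[-0.001,-0.027,0],[0,0,0]],
  [[-0.001,-0.027,0],[0,0,0]],
  [[-0.001,-0.027,0],[0,0,0]],
])

```text
clock: 19.45
position: [0.5506, 0.0136, 0.2374]
eef_rot: [-2.281, -2.16, 0.0]
ft_force: [0.5, 0.8, -0.9]
gripper_width: 0.0005
```

```bash
python3 look.py; python3 look.py; python3 look.py
```

```text
19.45 [0.5506 0.0136 0.2374] [ 0.48798402  0.80876284 -0.8633463 ] 0.000495769324235417
orange 249 0.7159125296187758
tubes fit 1195 (np.float64(-0.010507119688719844), np.float64(0.4272151017937418), np.float64(0.001158072816821739))
19.5 [0.5506 0.0136 0.2374] [-0.25029572  0.47520946 -0.12520836] 0.00060215384735241
orange 254 0.7781688635661561
tubes fit 1198 (np.float64(-0.010837483643896558), np.float64(0.46960855134359036), np.float64(0.0011187895857053157))
19.55 [0.5506 0.0136 0.2374] [0.32888993 0.13251603 0.66930463] 0.00028460260911901647
orange 252 0.7383476286169919
tubes fit 1191 (np.float64(-0.011090926043875519), np.float64(0.3192885403521899), np.float64(0.001102343047185959))
```

Call:
drive_tool([
  [[0,-0.003,0],[0,0,0]],
  [[0,-0.005,0],[0,0,0]],
  [[0,-0.005,0],[0,0,0]],
  [[0.001,0.02,0],[0,0,0]],
  [[0.003,0.06,0],[0,0,0]],
  [[0.005,0.09,0.02],[0,0,0]],
  [[0.006,0.1,0.1],[0,0,0]],
  [[0.006,0.1,0.25],[0,0,0]],
  [[0.006,0.1,0.42],[0,0,0]],
  [[0.006,0.1,0.55],[0,0,0]],
])

```text
clock: 20.6
position: [0.5522, 0.0343, 0.35]
eef_rot: [2.279, 2.159, 0.002]
ft_force: [0.7, 0.1, -0.2]
gripper_width: 0.0005
```

Call:
drive_tool([
  [[0,0,0.05],[0,0,0]],
  [[0,0.06,0.08],[0,0,0]],
  [[0,0.15,0.1],[0,0,0]],
  [[0,0.27,0.1],[0,0,0]],
  [[0,0.4,0.1],[0,0,0]],
  [[0,0.52,0.1],[0,0,0]],
  [[0,0.62,0.1],[0,0,0]],
  [[0,0.68,0.1],[0,0,0]],
  [[0,0.7,0.1],[0,0,0]],
  [[0,0.7,0.1],[0,0,0]],
])

```text
clock: 21.6
position: [0.5515, 0.174, 0.3666]
eef_rot: [-2.28, -2.16, 0.002]
ft_force: [0.7, -0.0, -0.1]
gripper_width: 0.0005
```

```bash
python3 look.py a6;python3 look.py; python3 - <<'E'
from h import *
im,d=ctrl.camera('top'); a=np.load('top0.npz')
for n in ['rotator','white_bottle','amber_bottle','tube_rack','beaker','tip_box','dish','sample_jar']:
    r=ctrl.outline_of('top',n); print(n,r[0]['rect'] if r else None)
E
```

```text
21.6 [0.5515 0.174  0.3666] [ 0.71118525 -0.04439015 -0.10870264] 0.00047788586121151383
orange 254 0.6381434893378553
tubes fit 1209 (np.float64(-0.010418381598585512), np.float64(59.97355492499092), np.float64(0.001097646505389944))
21.65 [0.5517 0.1734 0.3669] [-0.36224098  0.08323945 -0.64792924] 0.00038213698691537314
orange 254 0.731010825130231
tubes fit 1191 (np.float64(-0.01048945312500001), np.float64(59.96028742235409), np.float64(0.0010974080702954442))
rotator [238.9, 182.2, 344.7, 264.1]
white_bottle [237.4, 191.3, 345.4, 212.0]
amber_bottle [181.7, 198.9, 217.7, 217.8]
tube_rack [260.6, 138.3, 338.2, 178.5]
beaker [203.9, 140.8, 230.1, 171.7]
tip_box [221.7, 266.9, 271.9, 302.5]
dish [295.4, 273.5, 333.8, 311.4]
sample_jar [356.0, 154.9, 388.1, 185.4]
```

View pics/a6.png

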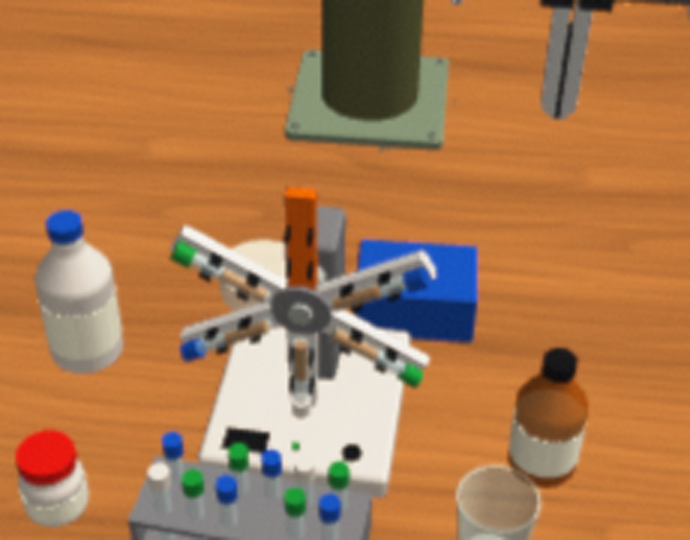

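The orange arm now stands upright at (300,190–285), with the white-capped arm straight below it at (302,405). The base and every neighbour sit at the same pixels as before, and the fingers are clear. I'm handing in.

```bash
python3 -c "
from cell import ctrl
print(ctrl.close_job())"
```

```text
the job is handed in; nothing more can be done
None
```

The orange arm now points straight up, the wheel is at rest, and the job is handed in at about 22 s on the robot's clock. I turned the wheel with shut fingertips in four slow pushes near the top. The measured force was at most 2.5 N after each move. Then I drew the fingers well clear.

**Angle:** two estimates from the scene camera put the orange arm about 0.0° (tube fit) and +0.7° (orange pixels) from upright. Both were steady over repeated pictures.

**Surroundings:** in the last scene picture the rotator base, the bottles, jar, box and rack sit where they did at the start. The dish and beaker are only partly in that crop. The top-view outlines agreed to a few pixels for most things. Two did not:
- **White bottle:** the network outlined the wheel instead, so that check failed. I confirmed the bottle by eye in the scene picture only.
- **Amber bottle:** the top edge of its outline moved about 10 pixels, possibly because the gripper was hanging over it. In the scene picture it looks unmoved.

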